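# Set a feeder guide by its rear-marked handwheel and load letters under a sprung arm

## Task

Get the envelope feeder ready for this batch: turn its handwheel clockwise until the red pointer on the wheel's rim stands at the green mark on the far side of the wheel, which opens the side guide to the length of these letters, and leave it set there. Take the rubber-banded bundle of letters out of the sorter and slide it, on its long edge, down between the two side guides and behind the sprung roller arm until it sits fully home on the ledge, with the roller holding it flat against the sloping back plate. Leave the glue bottle, the moistener and the rubber stamp standing where they are.

Things in the scene. Friction and masses are not known exactly. Their poses are not given: they have to be found in the camera images.
- feeder: Tabletop envelope feeder, fixed to the table, light-grey chassis 306 x 287 x 127 mm overall. Origin on the table under the middle of the hopper; x along its length, z up. Its low apron with the handwheel is on the +y side (top 39 mm above the table, y = 57 to 189 mm, x = -88 to 88 mm); the hopper leans towards -y.
- hopper: Hopper, fixed to the feeder. z runs up the sloping back plate, 30 deg from vertical (leaning to feeder -y); x along the ledge; y out of the plate towards the roller arm. Origin on the ledge's upper face (45 mm above the table); ledge x = -150..150, y = -12..54 mm. A loaded bundle has its middle at x = 0, y = 0, z = 57 mm, its top edge at z = 114 mm.
- back_plate (a point): On the front face of the aluminium back plate, in the middle of its upper bend: hopper x = 0, y = -8.7, z = 55 mm. Above the bend a lead-in lip slopes away backwards, up to y = -22, z = 71 mm. Behind the plate is housing, back to y = -43 mm, no higher than z = 48 mm. Axes as the hopper.
- fixed_guide (a point): Inner face of the fixed side guide at the near (-x) end of the ledge: hopper x = -123.5 mm, 30 mm up from the ledge. Both guides are 4 mm steel plates square to x, 36 mm deep (hopper y = -7..28 mm), straight up to z = 50 mm; above that their lips flare outwards by 11 mm up to z = 67 mm.
- guide_face (a point): Inner face of the movable side guide, at the far (+x) end of the ledge, 30 mm up from the ledge.
- guide (a joint): Position of the movable side guide, m: 0.03 x wheel angle; it moves towards hopper +x as it grows. The free width between the guides is 187 mm + this value: 247 mm at the mark.
- wheel (a joint): Handwheel angle, rad, 0 to 2.5; grows as the wheel is turned clockwise seen from above. At 2.0 the red pointer stands at the green mark; it starts below 0.9. The wheel stays where it is left (friction about 0.12 N m) and drives the movable guide by rack and pinion, 30 mm per rad.
- wheel_grip (a point): Point on the handwheel's upright axis, half-way up its grip, 63 mm above the table. The black ribbed grip is round, 60 mm in diameter, from 48 to 78 mm above the table; below it is a grey skirt of 84 mm diameter, top 48 mm above the table. x and y axes turn with the wheel, z is up.
- red_pointer (a point): Outer end of the red pointer tab on the rim of the wheel's skirt, 44.5 mm from the wheel's axis, 45 mm above the table.
- green_mark (a point): Inner end of the green mark, fixed on the apron on the far (feeder +x) side of the wheel, 46.5 mm from the wheel's axis, 45 mm above the table. White scale ticks lead up to it round the feeder's +y side.
- hold_arm (a joint): Sprung hold-down arm, rad: 0 at its stop with the hopper empty, up to 0.8; grows as the roller swings down and away from the back plate; about 0.35 with the bundle behind it. It pulls towards the plate with about 2 to 3 N and gives way by itself when the bundle's lower edge is pushed down between roller and plate.
- roller_mid (a point): Middle of the black cross roller (84 mm long, 16 mm in diameter) on the blue hold-down arm; empty, it is at hopper x = 0, y = 3, z = 28 mm, 4 mm off the plate. The arm hinges at y = 46, z = 58 mm, between dark brackets at x = -58 and 58 mm that reach up to z = 64 mm.
- sorter: Dark steel letter sorter, fixed to the table, 170 x 84 mm, upright dividers 66 mm high. Origin on the table under its middle; x along its slots, z up. Three slots 22 mm wide, at y = -25 (loose cards, up to 72 mm high), 0 (the bundle) and 25 mm (empty); slot floor 6 mm above the table.
- letter_mid (a point): Centre of the white bundle of letters, loose, 237 x 114 x 16 mm, 0.09 to 0.18 kg. It stands on a long edge in the sorter's middle slot, its middle 63 and top edge 120 mm above the table, leaning at most a few degrees. Axes: x across its 114 mm side (upright as it stands), y along its length, z through its thickness. Either face may lie on the back plate, either long edge on the ledge.
- trimmer_handle (a point): Middle of the black handle of the paper trimmer's raised blade arm, a fixed obstacle behind the sorter: handle 100 mm long along x, 190 to 253 mm above the table, its near end 55 mm nearer the robot than this point; from its far end the arm slopes down away from the robot. Behind the feeder stands a fixed grey drawer cabinet 215 mm high with its top drawer pulled out.
- glue_mid (a point): Blue-green glue bottle, loose bystander, upright, 44 mm round, 128 mm high (neck and cap 25 mm round above 94 mm); point half-way up on its axis.
- moistener_mid (a point): Green moistener tube with a white cap, loose bystander, upright, 33 mm round, 95 mm high; point half-way up on its axis.
- stamp_mid (a point): Wooden-handled rubber stamp, loose bystander, upright, foot 27 x 62 mm (long side along its y), 75 mm high; point half-way up on its axis.

How it is judged:
By the outcome, as a careful person would: the job done as asked, in the order asked, and still so for the second after the job is handed in, with the robot touching nothing.
It also fails if it takes over 72 s, if anything falls off the work surface, if the arm or the gripper's body presses on something with over 40 N, if the wrist force passes 120 N, or if a joint passes its speed limit or range.

## Robot

A 6-joint arm with a two-finger parallel gripper is mounted at the origin on a cart in front of the work surface, level with it; the furniture and walls round the work are solid. World frame = base frame: x ahead of the robot, y to its left, z up, the work surface at z = 0. Lengths are in m, angles in rad, forces in N, time in s.
With the tool pointing down it reaches from about 0.275 to 1 m from the base axis. Payload 8.4 kg.
Tool frame: the origin (TCP) lies on the centre line of the jaws, within the pads' length; the fingertips stand 17 mm ahead of it and the grasp point (between the pads) lies 2 mm behind it (bot.tcp_to_tips is the y of the fingertips in the tool frame, in m); y points along the fingers, z is the direction in which the jaws open and shut, and the axes are right-handed (so a half turn about y gives the same grasp; the last joint's range is limited). The gripper opens to 85 mm and grips with 20 to 120 N. Pads are 22 mm wide; open, the fingers measure 114 mm over their backs; the gripper's body (76 mm by 85 mm) begins 54 mm behind the grasp point. The pads swing forward as they close: fully open they stand 13 mm farther back than shut.
Start: joints at [-1.273, 0.353, 1.633, -0, 1.155, -0.002], TCP at [0.185, -0.597, 0.248] pointing down, gripper open.
Joint ranges: [-2.63, 2.63], [-0.92, 2.1], [0.06, 2.66], [-1.3, 4.44], [0, 2.69], [-3.02, 3.02]. Speed limits (rad/s): [2.22, 2.22, 2.79, 3.14, 3.14, 3.14].

## Interface

Orientations are given as a unit quaternion [x, y, z, w].
In Python, from workcell import bot, hand, kinematics, get_obs, vision, hand_in gives the robot as it stands. The module is installed in compiled form; this text tells all that it offers. Calls block until the motion is done:
- bot.reach(position, orientation): joint-space move of the TCP to a pose.
- bot.servo_line(position, ori=None, velocity=0.15): straight line of the TCP; ori=None keeps the orientation; velocity is the mean speed in m/s.
- bot.goto_joints(angles): joint-space move.
- hand.move_gripper(opening, strength=None): finger opening in m; strength is the grip in N (None keeps the last); returns when the fingers have stopped.
- bot.dwell(seconds).
- kinematics.solve_ik(position, orientation): joint angles nearest the present ones, or None.
- get_obs(): the state.
- vision.read_camera(name): name is "scene" or "side" or "wrist"; returns a dict with "frame" (384x512x3 uint8, red, green, blue), "intrinsics" (3x3 intrinsics, pixels), "view" (4x4, takes a point from world to camera coordinates). Camera axes: x right, y down, z forward; pixel columns grow to the right and rows downward; lengths in m; the calibration is good to about 2 mm. A picture is of the moment at which its call begins. There is no depth.
A pose or a line that the arm cannot do raises bot.IKError and nothing moves.
- hand_in(): hands the job in, once; it reports no verdict.
The state is a dict: "time_s": time; "joint_pos": joint angles; "joint_vel": joint speeds; "joint_efforts": joint torques, N m; "position": TCP position; "orientation": TCP orientation; "wrist_force": force on the tool from outside, world axes, zero at the start; "ft_torque": the same for the moment, N m; "gripper_width": finger opening in m.
Only numpy, scipy, OpenCV 4.12 (cv2) and the standard library are available. Lean on these libraries where they do the work, as an engineer would, in place of code of your own. Each camera call takes 0.05 s, during which the arm holds its last target.

## Working session

There is one attempt and no reset: what is moved stays moved. The work goes in short steps, each a Python script; the robot and the scene stay as the last script left them, time stands still between calls to the robot, and variables do not carry over. Pictures are saved under pics/ and viewed, and the job is handed in when it is done.

```bash
mkdir -p pics
cat > h.py <<'E'
import numpy as np, cv2
from workcell import bot, hand, kinematics, get_obs, vision, hand_in
def snap(n,tag):
    r=vision.read_camera(n); cv2.imwrite(f'pics/{tag}.png',cv2.cvtColor(r['frame'],cv2.COLOR_RGB2BGR)); np.savez(f'pics/{tag}.npz',f=r['frame'],K=r['intrinsics'],V=r['view']); return r
def load(tag):
    d=np.load(f'pics/{tag}.npz'); return dict(frame=d['f'],intrinsics=d['K'],view=d['V'])
def ray(r,uv):
    K=np.array(r['intrinsics']);V=np.array(r['view']);R=V[:3,:3];o=-R.T@V[:3,3]
    d=R.T@np.linalg.solve(K,[uv[0],uv[1],1]);return o,d/np.linalg.norm(d)
def onz(r,uv,z):
    o,d=ray(r,uv);return o+d*(z-o[2])/d[2]
def tri(r1,a,r2,b):
    o1,d1=ray(r1,a);o2,d2=ray(r2,b)
    s=np.linalg.lstsq(np.c_[d1,-d2],o2-o1,rcond=None)[0]
    p,q=o1+s[0]*d1,o2+s[1]*d2
    return (p+q)/2,np.linalg.norm(p-q)
def proj(r,p):
    V=np.array(r['view']);c=V[:3,:3]@np.array(p)+V[:3,3];u=np.array(r['intrinsics'])@c;return u[:2]/u[2]
E
python3 - <<'E'
from h import *
for n in('scene','side','wrist'):
    r=snap(n,n+'0'); V=np.array(r['view']); print(n,-V[:3,:3].T@V[:3,3],V[2,:3])
    cv2.imwrite(f'pics/{n}0b.png',cv2.resize(cv2.imread(f'pics/{n}0.png'),(800,600),interpolation=cv2.INTER_CUBIC))
o=get_obs();print(o)
E
```

```text
scene [-0.31525827  1.13668629  0.88039801] [ 0.55290503 -0.67931797 -0.48251748]
side [0.01264265 0.89103635 0.64878517] [ 0.48273405 -0.72218458 -0.49539607]
wrist [ 0.24986532 -0.57534608  0.3735419 ] [-0.26108142 -0.08013541 -0.96198483]
{'time_s': 0.15, 'joint_pos': array([-1.27340819e+00,  3.53464061e-01,  1.63392245e+00, -3.12452897e-06,
        1.15516789e+00, -2.38426589e-03]), 'joint_vel': array([ 0.00023429, -0.00192941, -0.00130043,  0.00056622, -0.00085471,
        0.00026818]), 'joint_efforts': array([ 7.84115527e-04, -6.05638719e+01, -3.42339885e+01,  1.58462581e-05,
        6.15530036e-03,  1.04805534e-05]), 'position': array([ 0.18448162, -0.59682739,  0.24776722]), 'orientation': array([-0.10564055,  0.6995148 , -0.69884242,  0.10553861]), 'wrist_force': array([-0.07913922,  0.22301339,  0.17077143]), 'ft_torque': array([-0.00261965,  0.04821165, -0.01441564]), 'gripper_width': 0.08575892302258993}
```

View pics/scene0b.png

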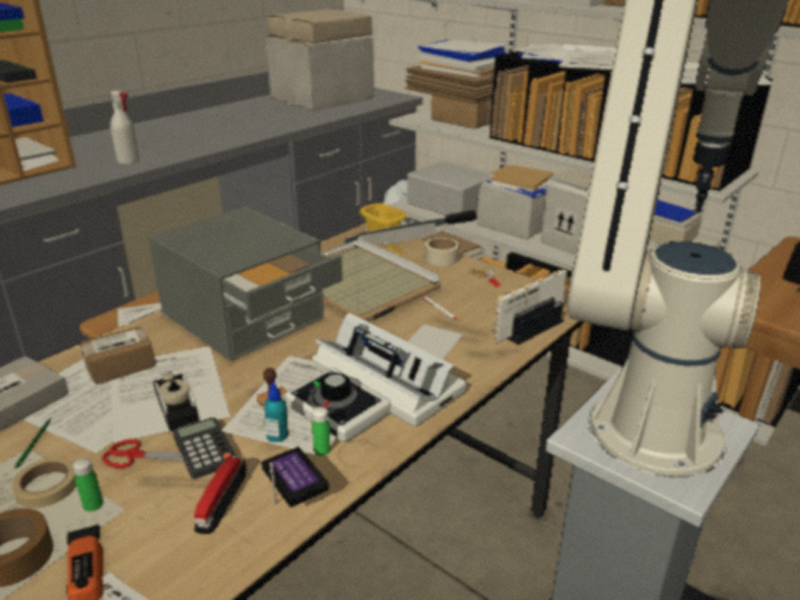

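View pics/side0b.png

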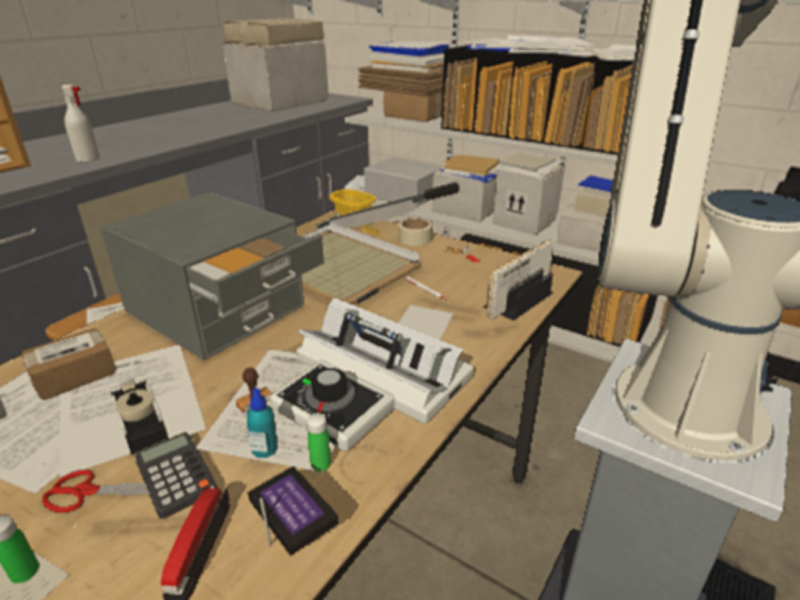

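View pics/wrist0b.png

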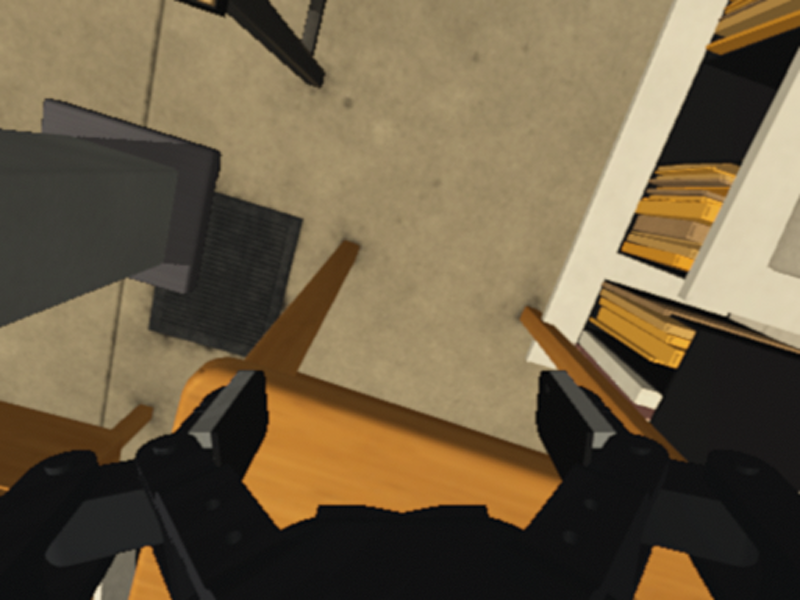

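The scene and side views both show the feeder (centre about 385,365 of 800x600), the wheel at about (335,385), the sorter at (530,305), and the trimmer handle at (460,216). Next I'll crop in for detail.

Run:
```python
from h import *
for n,(x0,y0,x1,y1),t in [('side0',(140,170,320,300),'sf'),('scene0',(150,190,310,300),'cf'),('side0',(250,100,380,220),'ss'),('scene0',(250,120,380,230),'cs')]:
    im=cv2.imread(f'pics/{n}.png')[y0:y1,x0:x1]
    s=min(800/im.shape[1],600/im.shape[0]); im=cv2.resize(im,None,fx=s,fy=s,interpolation=cv2.INTER_CUBIC)
    for k in range(0,x1-x0,20): cv2.putText(im,str(x0+k),(int(k*s),10),0,.35,(0,0,255));cv2.line(im,(int(k*s),12),(int(k*s),18),(0,0,255))
    for k in range(0,y1-y0,20): cv2.putText(im,str(y0+k),(0,int(k*s)+4),0,.35,(0,0,255))
    cv2.imwrite(f'pics/{t}.png',im)
```

```text
(no output)
```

View pics/sf.png

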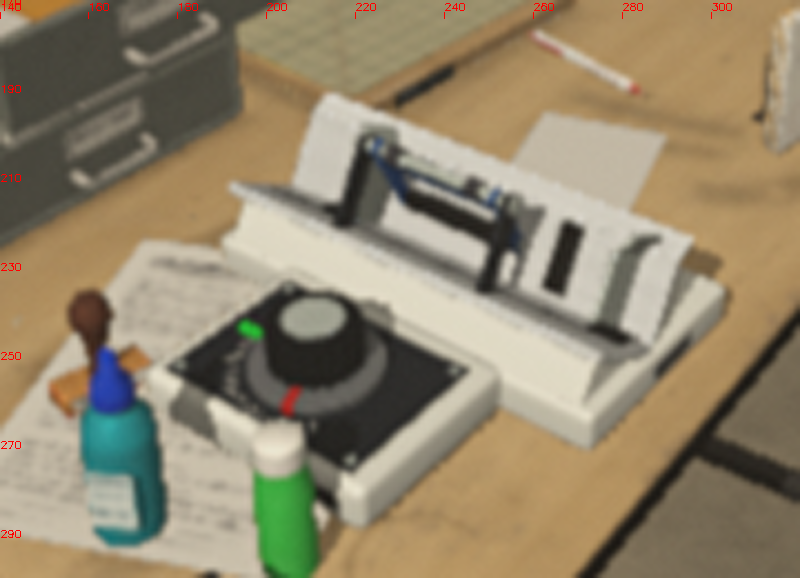

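View pics/cf.png

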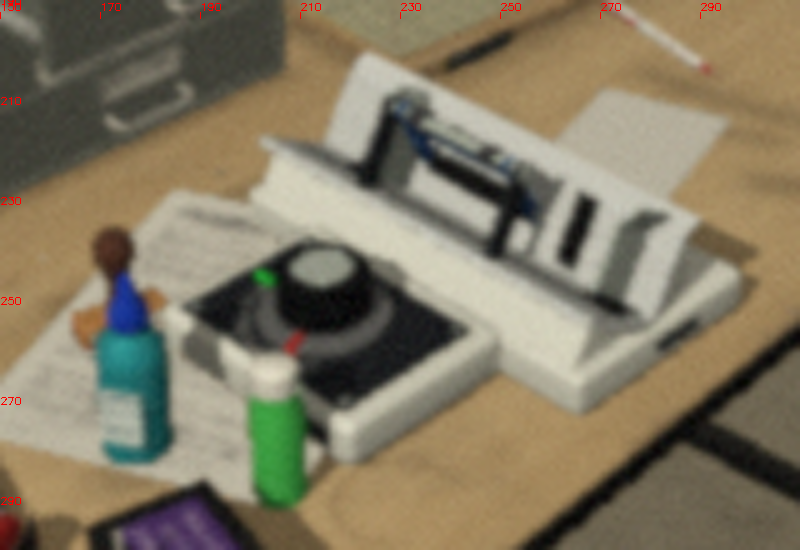

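View pics/ss.png

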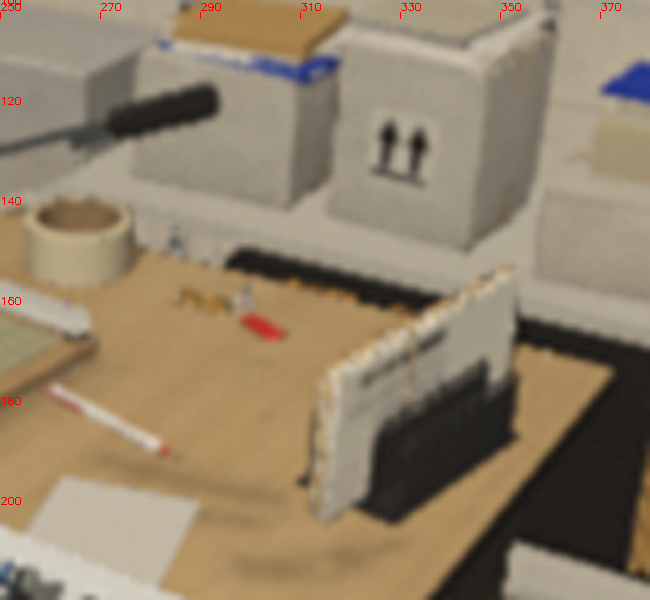

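View pics/cs.png

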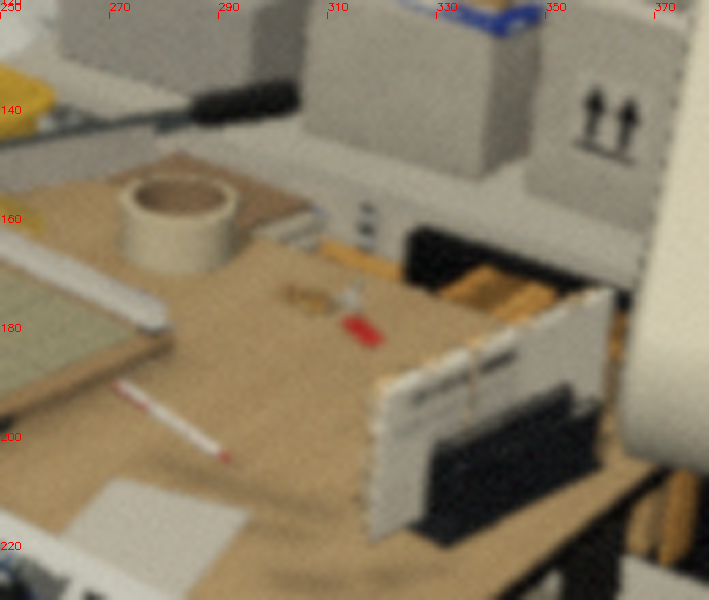

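Run:
```python
from h import *
np.set_printoptions(precision=4,suppress=True)
s,c=load('side0'),load('scene0')
f=lambda p:(140+p[0]/4.444,170+p[1]/4.444); g=lambda p:(150+p[0]/5,190+p[1]/5)
def both(n,a,b,z): print(n,onz(s,a,z),onz(c,b,z),*tri(s,a,c,b))
both('wheeltop',f((312,318)),g((320,266)),.078)
both('green inner',f((263,333)),g((276,280)),.045)
both('red tip',f((287,412)),g((290,352)),.045)
both('apron corner near(-x)+y',f((350,485)),g((340,420)),.039)
both('apron corner far',f((155,370)),g((175,310)),.039)
both('apron corner -x-y',f((497,375)),g((493,330)),.039)
both('chassis corner -x,+y base',f((590,447)),g((583,412)),.0)
both('moist cap top',f((280,430)),g((276,357)),.095)
both('glue tip',f((105,352)),g((123,280)),.128)
both('stamp top',f((92,293)),g((113,232)),.072)
h=lambda p:(250+p[0]/5,100+p[1]/5); k=lambda p:(250+p[0]/5.4545,120+p[1]/5.4545)
both('b topL',h((327,372)),k((378,386)),.12)
both('b topR',h((512,268)),k((612,292)),.12)
both('b botL',h((318,520)),k((376,540)),.006)
both('sorter corner base',h((392,520)),k((447,545)),.0)
both('trim near',h((215,95)),k((295,90)),.25)
both('lip far',f((325,95)),g((365,53)),.10)
both('lip near',f((690,237)),g((697,215)),.10)
```

```text
wheeltop [0.5115 0.3609 0.078 ] [0.5096 0.3641 0.078 ] [0.517  0.3561 0.0713] 0.0022348444586150146
green inner [0.5558 0.3581 0.045 ] [0.5537 0.3609 0.045 ] [0.5663 0.3487 0.0331] 0.0017697609808376353
red tip [0.4966 0.4037 0.045 ] [0.4944 0.4062 0.045 ] [0.5066 0.3945 0.0325] 0.001393289098267875
apron corner near(-x)+y [0.4341 0.4241 0.039 ] [0.4324 0.4267 0.039 ] [0.4402 0.4184 0.0303] 0.001635580319582491
apron corner far [0.5915 0.4149 0.039 ] [0.5845 0.4178 0.039 ] [ 0.6436  0.3712 -0.0162] 0.0011265925744601806
apron corner -x-y [0.4188 0.3047 0.039 ] [0.4217 0.305  0.039 ] [0.4087 0.3194 0.054 ] 0.0004727206547100608
chassis corner -x,+y base [0.3618 0.29   0.    ] [ 0.36    0.2922 -0.    ] [ 0.3647  0.2857 -0.0057] 0.0015201366004361856
moist cap top [0.4504 0.4565 0.095 ] [0.4487 0.4582 0.095 ] [0.4584 0.4491 0.085 ] 0.0008367997801586835
glue tip [0.5388 0.4886 0.128 ] [0.5327 0.4941 0.128 ] [0.5967 0.4449 0.071 ] 0.000930710885452845
stamp top [0.6432 0.411  0.072 ] [0.6397 0.4169 0.072 ] [0.7042 0.3664 0.0168] 0.002938096524074158
b topL [ 0.4158 -0.062   0.12  ] [ 0.4107 -0.0585  0.12  ] [ 0.4208 -0.0745  0.1114] 0.003052975853995404
b topR [ 0.3742 -0.2909  0.12  ] [ 0.3629 -0.2792  0.12  ] [ 0.3779 -0.3078  0.1086] 0.007910500381193668
b botL [ 0.4122 -0.0622  0.006 ] [ 0.4026 -0.0586  0.006 ] [ 0.4289 -0.1026 -0.0237] 0.004189169140578885
sorter corner base [ 0.3731 -0.0997  0.    ] [ 0.368  -0.0927  0.    ] [ 0.3745 -0.1042 -0.0055] 0.0045700999039337544
trim near [ 0.5668 -0.1716  0.25  ] [ 0.5629 -0.169   0.25  ] [ 0.569  -0.1772  0.247 ] 0.0022861930704392457
lip far [0.6471 0.185  0.1   ] [0.6423 0.1878 0.1   ] [0.663  0.1672 0.0847] 0.002693092505341556
lip near [0.3523 0.1935 0.1   ] [0.3498 0.1967 0.1   ] [0.354  0.1903 0.0961] 0.0021533527186803824
```

```bash
cat >> h.py <<'E'
from scipy.spatial.transform import Rotation as Ro
np.set_printoptions(precision=4,suppress=True)
def quat(point,jaw):
    y=np.array(point,float);y/=np.linalg.norm(y);z=np.array(jaw,float);z-=y*(z@y);z/=np.linalg.norm(z)
    return Ro.from_matrix(np.c_[np.cross(y,z),y,z]).as_quat()
def down(yaw): return quat([0,0,-1],[np.cos(yaw),np.sin(yaw),0])
E
python3 - <<'E'
from h import *
o=get_obs();R=Ro.from_quat(o['orientation']).as_matrix();print(R, bot.tcp_to_tips)
w=load('wrist0');V=w['view'];cam=-V[:3,:3].T@V[:3,3]
print('cam in tool',R.T@(cam-o['position']),R.T@V[2,:3],R.T@V[0,:3]);print(w['intrinsics'])
for d in range(-180,180,20):
    q=kinematics.solve_ik([.5115,.361,.30],down(np.deg2rad(d)))
    p=kinematics.solve_ik([.5115,.361,.07],down(np.deg2rad(d)))
    print(d,q,p)
E
```

```text
[[-0.9554 -0.0003  0.2953]
 [-0.2953  0.0009 -0.9554]
 [ 0.     -1.     -0.001 ]] 0.017
cam in tool [-0.0688 -0.1258 -0.0013] [0.2731 0.962  0.0004] [-0.001  -0.0001  1.    ]
[[289.8175   0.     256.9395]
 [  0.     289.8175 190.3099]
 [  0.       0.       1.    ]]
-180 [ 0.6122  0.3119  1.5744 -0.      1.2553 -2.5294] [ 0.6122  0.5628  1.755  -0.      0.8238 -2.5294]
-160 [ 0.6122  0.3119  1.5744 -0.      1.2553 -2.8785] [ 0.6122  0.5628  1.755  -0.      0.8238 -2.8785]
-140 None None
-120 [0.6122 0.3119 1.5744 0.     1.2553 2.7066] [ 0.6122  0.5628  1.755  -0.      0.8238  2.7066]
-100 [0.6122 0.3119 1.5744 0.     1.2553 2.3575] [ 0.6122  0.5628  1.755  -0.      0.8238  2.3575]
-80 [0.6122 0.3119 1.5744 0.     1.2553 2.0085] [ 0.6122  0.5628  1.755  -0.      0.8238  2.0085]
-60 [ 0.6122  0.3119  1.5744 -0.      1.2553  1.6594] [ 0.6122  0.5628  1.755  -0.      0.8238  1.6594]
-40 [0.6122 0.3119 1.5744 0.     1.2553 1.3103] [ 0.6122  0.5628  1.755  -0.      0.8238  1.3103]
-20 [ 0.6122  0.3119  1.5744 -0.      1.2553  0.9613] [ 0.6122  0.5628  1.755  -0.      0.8238  0.9613]
0 [ 0.6
[... 222 characters left out ...]
744 -0.      1.2553 -0.0859] [ 0.6122  0.5628  1.755  -0.      0.8238 -0.0859]
60 [ 0.6122  0.3119  1.5744 -0.      1.2553 -0.435 ] [ 0.6122  0.5628  1.755  -0.      0.8238 -0.435 ]
80 [ 0.6122  0.3119  1.5744 -0.      1.2553 -0.7841] [ 0.6122  0.5628  1.755  -0.      0.8238 -0.7841]
100 [ 0.6122  0.3119  1.5744 -0.      1.2553 -1.1331] [ 0.6122  0.5628  1.755  -0.      0.8238 -1.1331]
120 [ 0.6122  0.3119  1.5744 -0.      1.2553 -1.4822] [ 0.6122  0.5628  1.755  -0.      0.8238 -1.4822]
140 [ 0.6122  0.3119  1.5744 -0.      1.2553 -1.8313] [ 0.6122  0.5628  1.755  -0.      0.8238 -1.8313]
160 [ 0.6122  0.3119  1.5744 -0.      1.2553 -2.1803] [ 0.6122  0.5628  1.755  -0.      0.8238 -2.1803]
```

Run:
```python
from h import *
bot.servo_line([0.185,-0.597,0.42],velocity=.3)
bot.reach([.50,.29,.42],down(0))
bot.servo_line([.50,.29,.27],velocity=.3)
bot.dwell(.3)
snap('wrist','w1'); print(get_obs()['time_s'],get_obs()['position'])
cv2.imwrite('pics/w1b.png',cv2.resize(cv2.imread('pics/w1.png'),(800,600),interpolation=cv2.INTER_CUBIC))
```

```text
5.1667 [0.5004 0.2902 0.2712]
```

View pics/w1b.png

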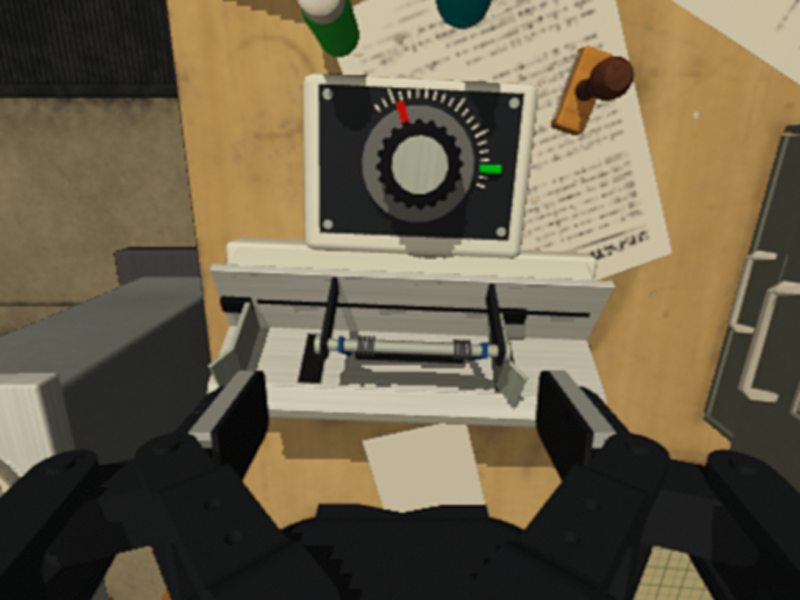

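The wrist view shows the wheel top at about (420,165) in the 800x600 picture, red pointer at (402,110), green mark at (490,169), and both guides and the roller. Now the masks.

Run:
```python
from h import *
w=load('w1');im=w['frame'].astype(int);hsv=cv2.cvtColor(w['frame'],cv2.COLOR_RGB2HSV)
def blob(m,roi):
    x0,y0,x1,y1=roi;M=np.zeros(m.shape,np.uint8);M[y0:y1,x0:x1]=m[y0:y1,x0:x1]
    n,l,st,ce=cv2.connectedComponentsWithStats(M);k=1+np.argmax(st[1:,4]);pts=np.argwhere(l==k)[:,::-1];return ce[k],st[k],pts
r,_,rp=blob(((im[:,:,0]>150)&(im[:,:,1]<70)).astype(np.uint8),(230,50,290,90))
g,_,gp=blob(((im[:,:,1]>140)&(im[:,:,0]<90)).astype(np.uint8),(290,90,340,130))
sat=hsv[:,:,1];val=hsv[:,:,2]
t,ts,tp=blob(((val>110)&(sat<60)).astype(np.uint8),(252,88,286,124))
print(r,len(rp),g,len(gp),t,ts)
C=onz(w,t,.078);print('wheel',C)
for n,p,pp in(('red',r,rp),('green',g,gp)):
    W=onz(w,p,.045)-C;P=np.array([onz(w,q,.045)-C for q in pp])[:,:2];rad=np.hypot(*P.T);print(n,W,np.hypot(*W[:2]),np.degrees(np.arctan2(W[1],W[0])),rad.min(),rad.max())
# apron + chassis corner candidates (800 px coords)
S=.64
for n,p,z in [('apTL',(306,76),.039),('apTR',(535,87),.039),('apBL',(306,245),.039),('apBR',(521,256),.039),('chas lipL',(210,415),.0955),('lipR',(607,427),.0955)]:
    print(n,onz(w,(p[0]*S,p[1]*S),z))
big=cv2.resize(cv2.imread('pics/w1.png')[145:275,125:400],None,fx=2.9,fy=2.9,interpolation=cv2.INTER_CUBIC);cv2.imwrite('pics/w1c.png',big)
```

```text
[257.0339  70.9831] 59 [313.3673 107.4898] 49 [268.2957 105.1296] [ 252   88   34   36 1011]
wheel [0.5123 0.3637 0.078 ]
red [-0.0119  0.0374 -0.033 ] 0.039236860708149135 107.58962682834218 0.03283973074113064 0.04590746313931563
green [ 0.0541 -0.0023 -0.033 ] 0.05414118093733054 -2.4045033426038804 0.0466462152003032 0.06091730789898139
apTL [0.4314 0.4252 0.039 ]
apTR [0.5975 0.4181 0.039 ]
apBL [0.4244 0.3024 0.039 ]
apBR [0.5964 0.2936 0.039 ]
chas lipL [0.3573 0.1836 0.0955]
lipR [0.6556 0.1733 0.0955]
```

View pics/w1c.png

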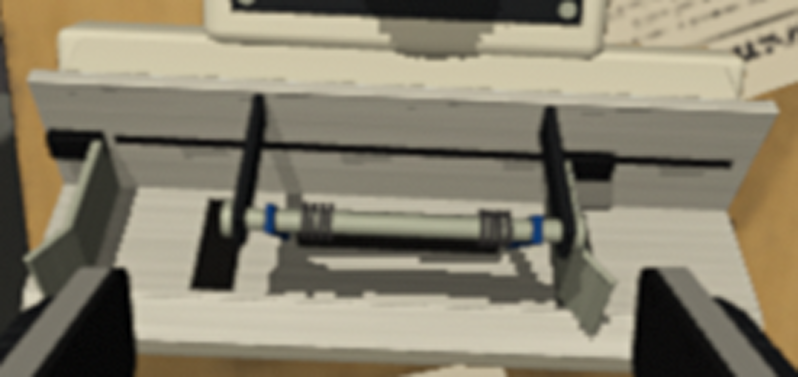

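Run:
```python
from h import *
w=load('w1');hsv=cv2.cvtColor(w['frame'],cv2.COLOR_RGB2HSV)
M=np.zeros(hsv.shape[:2],np.uint8);M[80:135,240:300]=((hsv[80:135,240:300,2]>125)&(hsv[80:135,240:300,1]<60))
n,l,st,ce=cv2.connectedComponentsWithStats(M);k=1+np.argmax(st[1:,4]);print(st[k],ce[k]);C=onz(w,ce[k],.078);print(C)
if abs(C[0]-.5123)>.003 or abs(C[1]-.3637)>.003: C=np.array([.5123,.3637,0])
x,y=C[:2]; y0=np.deg2rad(55)
hand.move_gripper(.085,40)
bot.reach([x,y,.16],down(y0))
bot.servo_line([x,y,.071],velocity=.12)
bot.dwell(.2);print(get_obs()['wrist_force'],get_obs()['position'])
r=hand.move_gripper(.05,40);o=get_obs();print(r,o['gripper_width'],o['wrist_force'],o['ft_torque'],o['joint_pos'],o['time_s'])
```

```text
[251  87  35  37 998] [268.1563 104.9329]
[0.5121 0.3639 0.078 ]
[ 0.7394  0.6319 -0.2552] [0.5126 0.3643 0.0719]
False 0.05849380559765755 [-2.9863 -3.4252  7.826 ] [-0.471   0.3813  0.0346] [ 0.6153  0.563   1.7497 -0.0003  0.8299 -0.3445] 7.6917
```

Run:
```python
from h import *
q=np.array(get_obs()['joint_pos']);q6=q[5]
for i in range(1,5):
    q[5]=q6+1.92*i/4; bot.goto_joints(q); 
    o=get_obs();print(o['joint_pos'][5],o['wrist_force'],o['ft_torque'],o['gripper_width'],o['time_s'])
bot.dwell(.2)
snap('side','s2');snap('scene','c2')
im=cv2.imread('pics/s2.png')[170:300,140:320];cv2.imwrite('pics/s2c.png',cv2.resize(im,None,fx=4.44,fy=4.44,interpolation=cv2.INTER_CUBIC))
```

```text
0.13204052142906003 [ 2.6451  1.5884 -1.201 ] [ 0.3715 -0.4968 -0.098 ] 0.05882662013865467 8.225
0.6131650101766765 [ 4.1024  2.9106 -3.1937] [ 0.4033 -0.86   -0.0833] 0.058654087499530556 8.7583
1.093178288094461 [ 7.3942  0.6157 -5.3949] [ 0.1322 -1.284  -0.1294] 0.05838097174350025 9.2917
1.5731563576219019 [11.9669 -0.7318 -5.7346] [-0.1988 -1.6333 -0.1068] 0.058380126431177175 9.825
```

View pics/s2c.png

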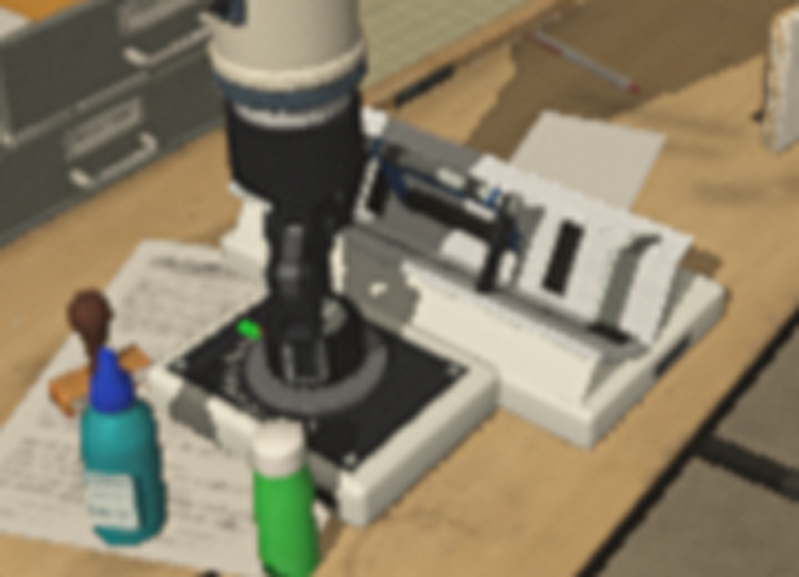

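Red is close to green beside the gripper. I'll release, retract and check from above.

Run:
```python
from h import *
hand.move_gripper(.085); p=get_obs()['position']
bot.servo_line([p[0],p[1],.17],velocity=.15)
bot.reach([.50,.21,.30],down(0)); bot.dwell(.3)
w=snap('wrist','w3');o=get_obs();print(o['time_s'],o['position'],o['wrist_force'])
im=w['frame'].astype(int);hsv=cv2.cvtColor(w['frame'],cv2.COLOR_RGB2HSV)
def big(m):
    n,l,st,ce=cv2.connectedComponentsWithStats(m.astype(np.uint8));k=1+np.argmax(st[1:,4]);return ce[k],st[k]
pc=proj(w,[.5121,.3639,.078]).astype(int);m=np.zeros(im.shape[:2],bool);m[max(pc[1]-27,0):pc[1]+27,pc[0]-30:pc[0]+30]=1
t=big((hsv[:,:,2]>125)&(hsv[:,:,1]<60)&m);print(pc,t);C=onz(w,t[0],.078);print(C)
m[:]=0;m[:pc[1]+40,pc[0]-60:pc[0]+70]=1
r=big((im[:,:,0]>150)&(im[:,:,1]<70)&m);g=big((im[:,:,1]>140)&(im[:,:,0]<90)&m);print(r,g)
for k in(r,g):
    W=onz(w,k[0],.045)-C;print(np.hypot(*W[:2]),np.degrees(np.arctan2(W[1],W[0])))
cv2.imwrite('pics/w3b.png',cv2.resize(cv2.imread('pics/w3.png'),(800,600),interpolation=cv2.INTER_CUBIC))
```

```text
12.7583 [0.4999 0.2102 0.2996] [ 0.4455 -0.1872  0.2901]
[269  27] (array([269.1839,  26.9828]), array([ 252,    8,   35,   39, 1044], dtype=int32))
[0.512  0.3642 0.078 ]
(array([300.7586,  35.6379]), array([295,  33,  12,   6,  58], dtype=int32)) (array([313.5862,  37.0517]), array([308,  35,  13,   5,  58], dtype=int32))
0.03876850275578675 -1.8021157581346925
0.05409506070386576 -2.877574472771197
```

View pics/w3b.png

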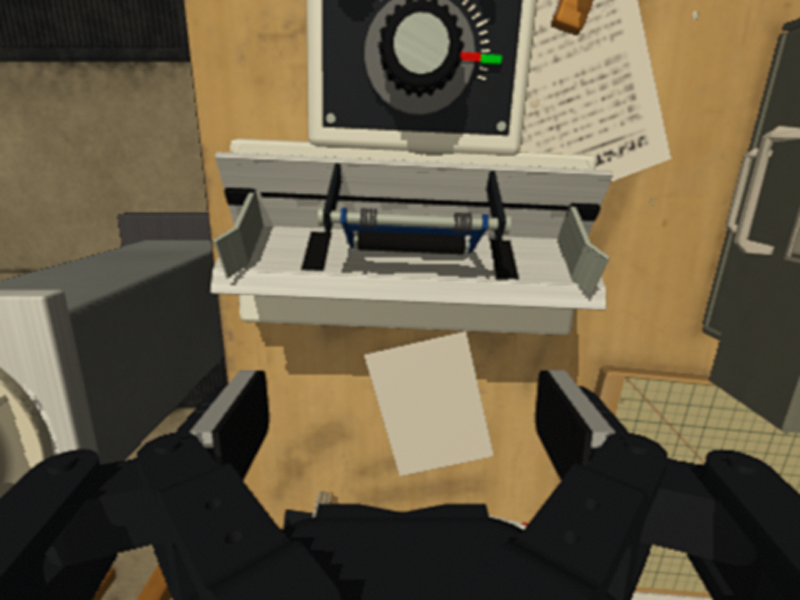

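The pointer (470,57) stands at the green mark (490,59), and my angle estimate is about 1° short, i.e. 0.6 mm of guide travel. That is close enough. Next is the hopper.

Run:
```python
import cv2
im=cv2.imread('pics/w3.png')
for t,x0,x1 in(('L',130,230),('M',200,330),('R',300,400)):
    y0,y1=90,215
    s=min(800/(x1-x0),600/(y1-y0));c=cv2.resize(im[y0:y1,x0:x1],None,fx=s,fy=s,interpolation=cv2.INTER_CUBIC)
    for k in range(x0,x1,10):cv2.line(c,(int((k-x0)*s),0),(int((k-x0)*s),600),(0,0,255) if k%50==0 else (255,200,0),1)
    for k in range(y0,y1,10):cv2.line(c,(0,int((k-y0)*s)),(800,int((k-y0)*s)),(0,0,255) if k%50==0 else (255,200,0),1)
    cv2.imwrite(f'pics/w3{t}.png',c)
```

```text
(no output)
```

View pics/w3L.png

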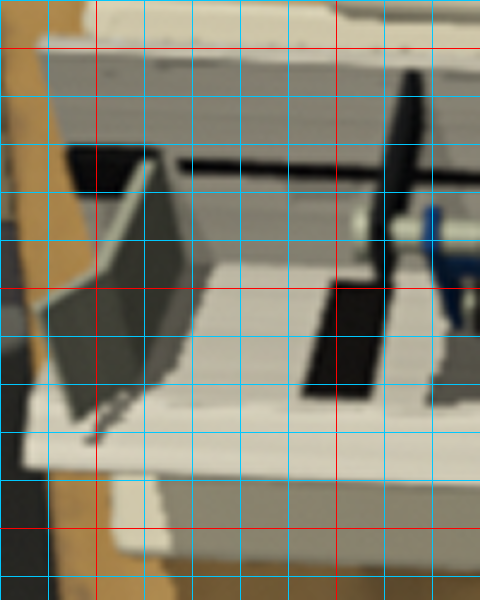

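View pics/w3M.png

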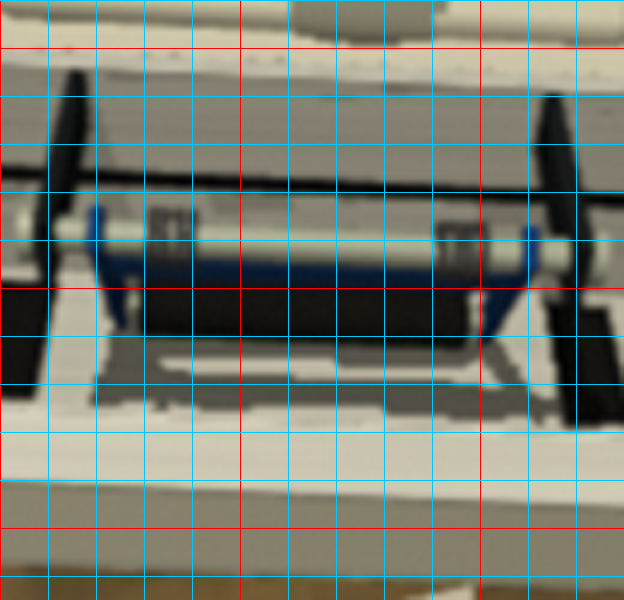

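View pics/w3R.png

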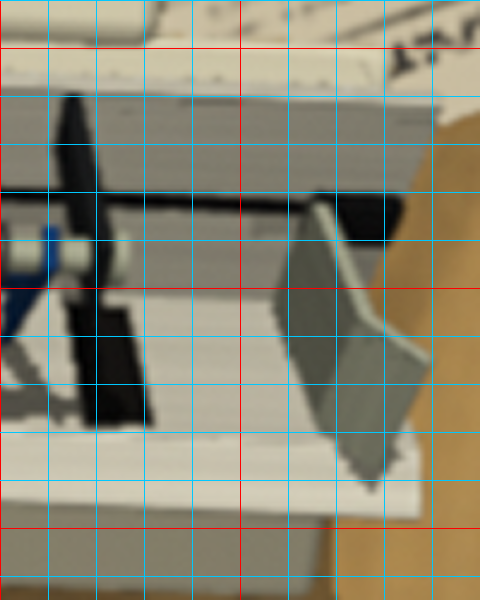

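Run:
```python
from h import *
w=load('w3');s30,c30=.5,np.cos(np.pi/6)
F=[('fixflare f',(138.8,154.6),(-134.5,28,67)),('fixflare b',(145.6,177.5),(-134.5,-7,67)),('fixbend f',(151.5,146.3),(-123.5,28,50)),
('movflare f',(389.2,165),(134.5,28,67)),('movflare b',(377.5,192.1),(134.5,-7,67)),('movbend f',(376.5,157.1),(123.5,28,50)),
('lipL',(134.6,186.9),(-150,-22,71)),('lipR',(387.1,197.5),(150,-22,71)),('rollL',(229.3,153),(-42,3,28)),('rollR',(297.5,156),(42,3,28))]
A=[];B=[];N=[]
for n,uv,h in F:
    h=np.array(h)/1000;loc=np.array([h[0],c30*h[1]-s30*h[2]]);z=.045+s30*h[1]+c30*h[2]
    A.append(loc);B.append(onz(w,uv,z)[:2]);N.append(n)
A=np.array(A);B=np.array(B)
use=[0,1,2,3,4,5,6,7,8,9]
a,b=A[use],B[use];R,_=Ro.align_vectors(np.c_[b-b.mean(0),0*b[:,0]],np.c_[a-a.mean(0),0*a[:,0]]);R=R.as_matrix()[:2,:2];t=b.mean(0)-R@a.mean(0)
print('yaw',np.degrees(np.arctan2(R[1,0],R[0,0])),'origin',t)
for n,r in zip(N,B-(A@R.T+t)):print(n,r*1000)
print('wheel in feeder-ish',R.T@(np.array([.512,.364])-t))
np.savez('hop.npz',R=R,t=t)
```

```text
yaw -2.769588874617094 origin [0.5075 0.236 ]
fixflare f [ 0.0789 -0.8839]
fixflare b [-0.7081  0.0924]
fixbend f [-2.2117 -1.8655]
movflare f [0.4491 1.1679]
movflare b [ 0.377  -4.1283]
movbend f [ 2.4523 -1.7061]
lipL [-0.2595  1.9491]
lipR [-0.4199  3.7306]
rollL [0.1461 0.5929]
rollR [0.0958 1.0508]
wheel in feeder-ish [-0.0017  0.128 ]
```

Run:
```python
from h import *
bot.reach([.398,-.18,.34],down(np.deg2rad(-10)));bot.dwell(.3)
w=snap('wrist','w4');o=get_obs();print(o['time_s'],o['position'])
cv2.imwrite('pics/w4b.png',cv2.resize(cv2.imread('pics/w4.png'),(800,600),interpolation=cv2.INTER_CUBIC))
yaw=np.deg2rad(-2.4);Rz=Ro.from_euler('z',yaw).as_matrix();t=np.array([.5075,.237,.045])
ex,ey,ez=Rz@[1,0,0],Rz@[0,.866,.5],Rz@[0,-.5,.866]
for sg in(1,-1):
  for zz in(.25,.16,.096):
    print(sg,zz,kinematics.solve_ik(t+ez*zz,quat(-ez,sg*ey)))
```

```text
14.6083 [ 0.3982 -0.1797  0.3399]
1 0.25 [-0.1048  0.1899  1.9311  0.5843  1.1307 -1.918 ]
1 0.16 [-0.0144  0.2969  1.999   0.6638  0.9463 -1.9679]
1 0.096 [ 0.0498  0.3901  2.0281  0.7458  0.8238 -2.0256]
-1 0.25 [-0.1048  0.1899  1.9311  0.5843  1.1307  1.2236]
-1 0.16 [-0.0144  0.2969  1.999   0.6638  0.9463  1.1737]
-1 0.096 [0.0498 0.3901 2.0281 0.7458 0.8238 1.116 ]
```

View pics/w4b.png

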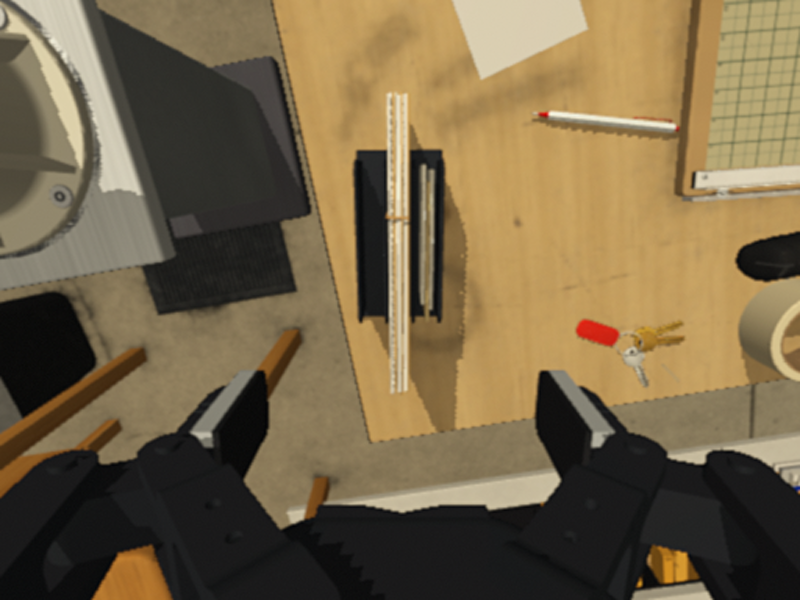

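The bundle's top edge runs from (398,94) to (400,391) in the 800x600 picture. The cards stand to its right and the empty slot is to its left. Now measuring its ends.

Run:
```python
from h import *
w=load('w4');im=w['frame'].astype(int);f=w['frame']
m=((im[:,:,2]>125)).astype(np.uint8);m[:,:235]=0;m[:,275:]=0;m[:50]=0;m[260:]=0
n,l,st,ce=cv2.connectedComponentsWithStats(m);k=1+np.argmax(st[1:,4]);print(st[k],ce[k])
pts=np.argwhere(l==k)
rows=np.arange(pts[:,0].min(),pts[:,0].max()+1)
for r in rows[::12]: 
    c=pts[pts[:,0]==r][:,1];print(r,c.min(),c.max())
mids=np.array([[r,(pts[pts[:,0]==r][:,1].min()+pts[pts[:,0]==r][:,1].max())/2] for r in rows])
p=np.polyfit(mids[:,0],mids[:,1],1);print(p)
a=onz(w,(np.polyval(p,rows[0]-.5),rows[0]-.5),.12);b=onz(w,(np.polyval(p,rows[-1]+.5),rows[-1]+.5),.12)
d=a-b;print(a,b,np.linalg.norm(d),np.degrees(np.arctan2(d[1],d[0])),(a+b)/2)
c=cv2.resize(cv2.imread('pics/w4.png')[50:260,215:295],None,fx=2.85,fy=2.85,interpolation=cv2.INTER_CUBIC)
cv2.imwrite('pics/w4c.png',c)
```

```text
[253 141   8 110 688] [256.7892 194.1221]
141 254 255
153 253 260
165 253 260
177 254 260
189 254 260
201 254 260
213 254 260
225 254 260
237 254 260
249 254 260
[  0.0108 254.7053]
[ 0.4023 -0.1467  0.12  ] [ 0.379  -0.2885  0.12  ] 0.14375028660152672 80.69498208010657 [ 0.3906 -0.2176  0.12  ]
```

View pics/w4c.png

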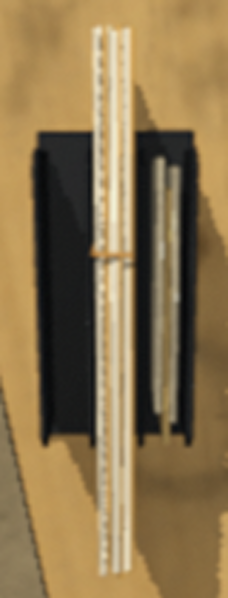

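Run:
```python
from h import *
w=load('w4')
a=onz(w,(254.1,59.8),.12);b=onz(w,(255.2,251.4),.12);d=a-b
print(a,b,np.linalg.norm(d),np.degrees(np.arctan2(d[1],d[0])),(a+b)/2)
s=lambda u,v,z:onz(w,(215+u/2.85,50+v/2.85),z)
# sorter outer plates top z=.066
for u,v in((38,150),(193,150),(43,440),(190,440)):print(s(u,v,.066))
```

```text
[ 0.4151 -0.0596  0.12  ] [ 0.3759 -0.2893  0.12  ] 0.23301846165527132 80.31538240793532 [ 0.3955 -0.1745  0.12  ]
[ 0.3734 -0.0972  0.066 ]
[ 0.4442 -0.1095  0.066 ]
[ 0.3478 -0.2365  0.066 ]
[ 0.4217 -0.2494  0.066 ]
```

Run:
```python
from h import *
q=down(np.deg2rad(-9.7))
bot.reach([.3957,-.1745,.20],q)
bot.servo_line([.3957,-.1745,.104],velocity=.1)
bot.dwell(.2);print(get_obs()['position'],get_obs()['wrist_force'])
hand.move_gripper(.0,60);o=get_obs();print(o['gripper_width'],o['wrist_force'],o['position'])
bot.servo_line([.3957,-.1745,.27],velocity=.12)
bot.servo_line([.40,.0,.27],velocity=.2)
bot.dwell(.2)
for n,t in(('wrist','w5'),('side','s5'),('scene','c5')):
    snap(n,t);cv2.imwrite(f'pics/{t}b.png',cv2.resize(cv2.imread(f'pics/{t}.png'),(800,600),interpolation=cv2.INTER_CUBIC))
o=get_obs();print(o['gripper_width'],o['wrist_force'],o['position'],o['time_s'])
```

```text
[ 0.396  -0.1747  0.1045] [ 0.3994 -0.2887  0.3296]
0.014691464252138105 [ 0.4295 -0.0894  1.9391] [ 0.396  -0.1746  0.1041]
0.014839427885265247 [-0.2726 -0.2444 -0.4692] [ 0.4    -0.0004  0.27  ] 20.0833
```

View pics/w5b.png

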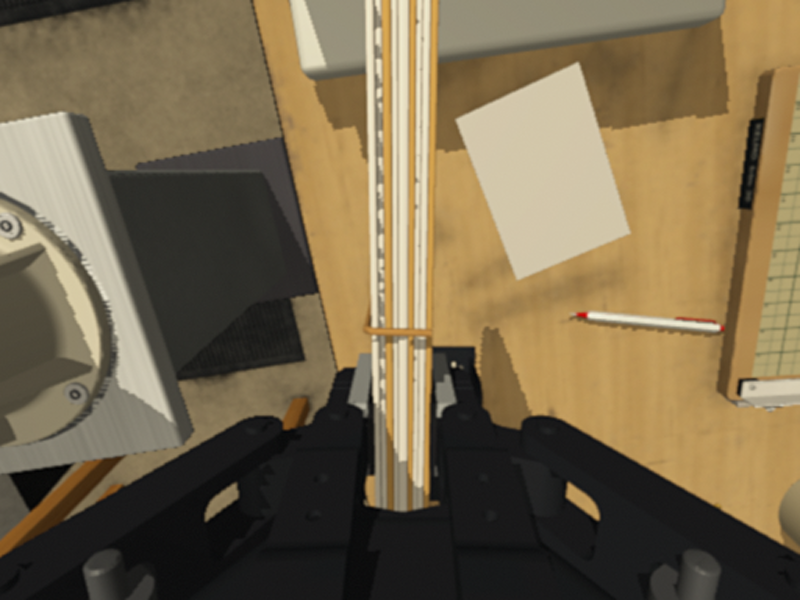

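View pics/s5b.png

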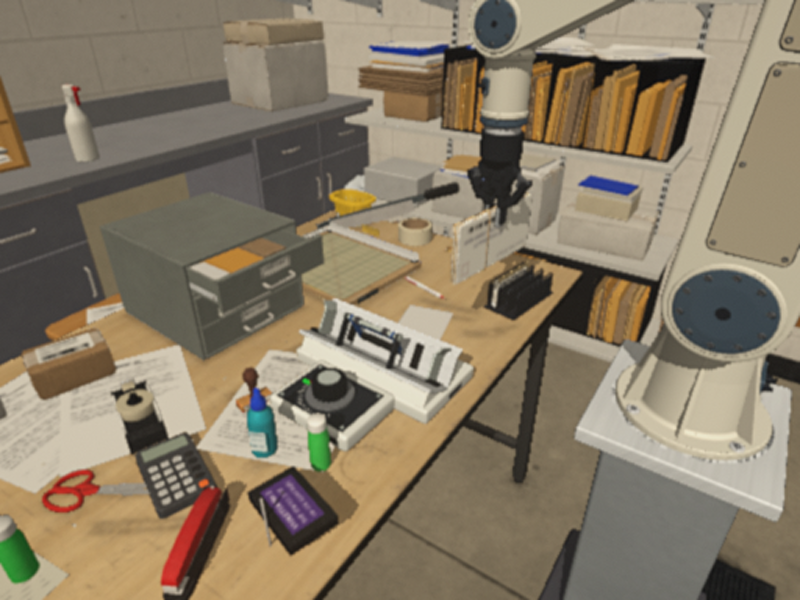

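```bash
cat >> h.py <<'E'
yawF=np.deg2rad(-2.4);_Rz=Ro.from_euler('z',yawF).as_matrix();tF=np.array([.5075,.237,.045])
ex,ey,ez=_Rz@[1,0,0],_Rz@[0,np.cos(np.pi/6),.5],_Rz@[0,-.5,np.cos(np.pi/6)]
def hp(x,y,z): return tF+ex*x+ey*y+ez*z
qF=quat(-ez,-ey)
def hopinv(p): d=np.array(p)-tF; return np.array([d@ex,d@ey,d@ez])
E
python3 - <<'E'
from h import *
bot.reach(hp(0,.001,.24),qF)
bot.servo_line(hp(0,.001,.20),velocity=.15); bot.dwell(.3)
for n,t in(('wrist','w6'),('side','s6'),('scene','c6')):
    snap(n,t)
im=cv2.imread('pics/s6.png')[100:280,150:360];cv2.imwrite('pics/s6c.png',cv2.resize(im,None,fx=3.3,fy=3.3,interpolation=cv2.INTER_CUBIC))
im=cv2.imread('pics/c6.png')[100:280,150:360];cv2.imwrite('pics/c6c.png',cv2.resize(im,None,fx=3.3,fy=3.3,interpolation=cv2.INTER_CUBIC))
cv2.imwrite(f'pics/w6b.png',cv2.resize(cv2.imread('pics/w6.png'),(800,600),interpolation=cv2.INTER_CUBIC))
o=get_obs();print(o['gripper_width'],o['wrist_force'],hopinv(o['position']),o['joint_pos'],o['time_s'])
E
```

```text
0.014951349062698903 [-0.0762 -0.1345 -1.3936] [0.0001 0.001  0.2003] [-0.0532  0.2446  1.972   0.6238  1.0274  1.2018] 21.9417
```

View pics/s6c.png

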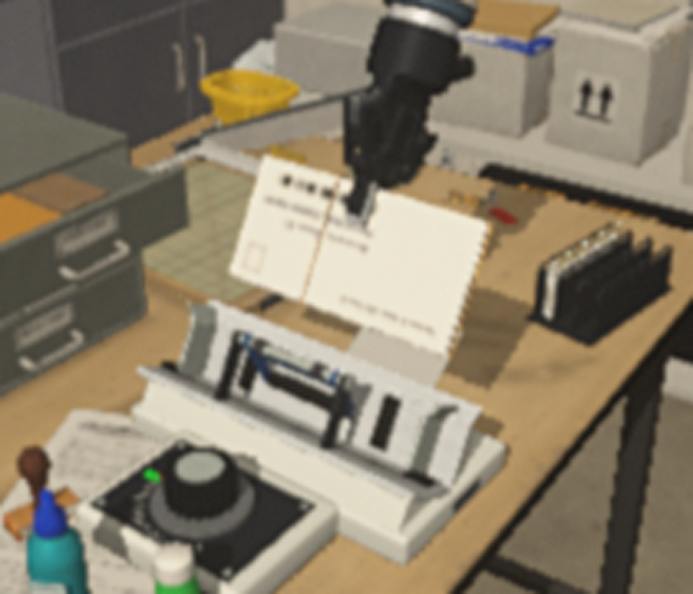

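View pics/w6b.png

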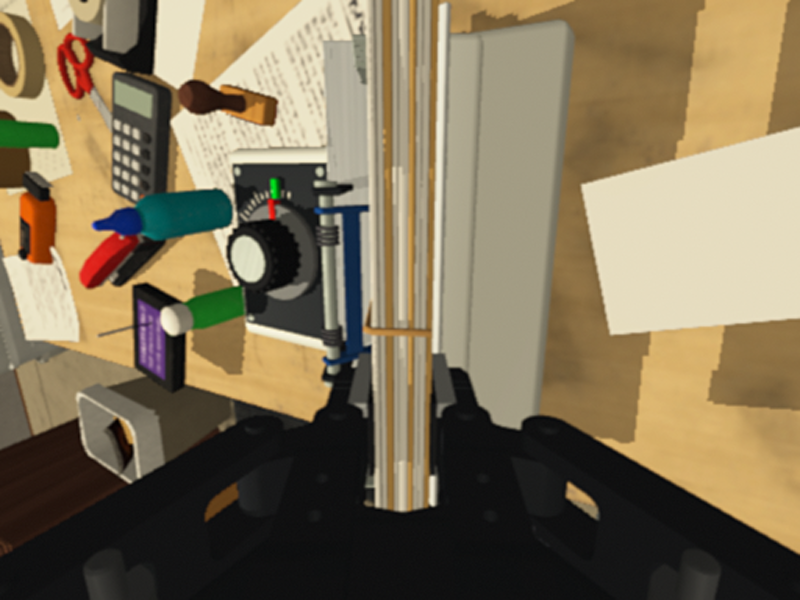

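View pics/c6c.png

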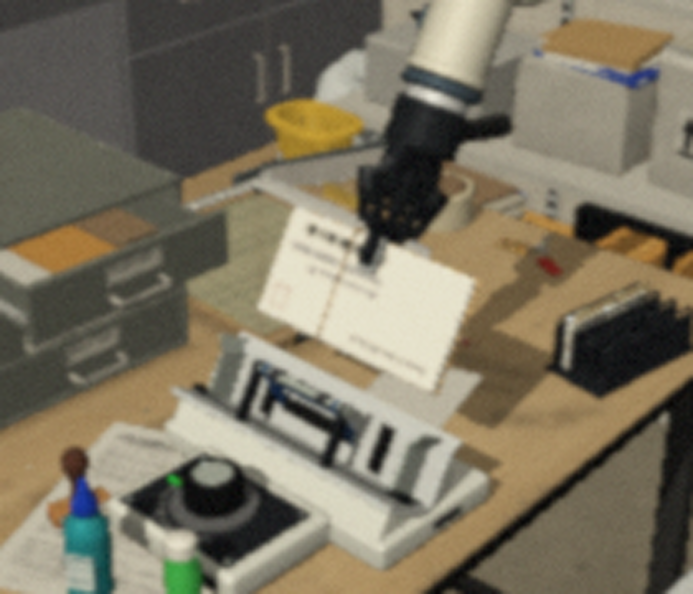

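Run:
```python
from h import *
for t,obs in(('s6',dict(bl=(232,272),br=(443,357),tl=(265,155),tr=(490,225),lipR=(482,405),lipL=(192,300))),('c6',dict(bl=(260,307),br=(433,390),tl=(298,205),tr=(475,282),lipR=(468,437),lipL=(243,333)))):
    r=load(t)
    P=dict(bl=hp(.1185,.009,.102),br=hp(-.1185,.009,.102),tl=hp(.1185,.009,.216),tr=hp(-.1185,.009,.216),lipR=hp(-.15,-.022,.071),lipL=hp(.15,-.022,.071))
    for k in obs: print(t,k,np.array(obs[k])/3.3+[150,100],proj(r,P[k]))
```

```text
s6 bl [220.303  182.4242] [217.3887 183.2743]
s6 br [284.2424 208.1818] [283.5852 208.5182]
s6 tl [230.303  146.9697] [228.2508 147.1538]
s6 tr [298.4848 168.1818] [296.5131 167.8979]
s6 lipR [296.0606 222.7273] [295.0155 223.4751]
s6 lipL [208.1818 190.9091] [213.058  190.7399]
c6 bl [228.7879 193.0303] [226.2902 192.8196]
c6 br [281.2121 218.1818] [279.7098 218.5914]
c6 tl [240.303  162.1212] [237.7773 161.1562]
c6 tr [293.9394 185.4545] [292.7476 183.9472]
c6 lipR [291.8182 232.4242] [289.4255 232.457 ]
c6 lipL [223.6364 200.9091] [222.7173 199.254 ]
```

Run:
```python
from h import *
bot.servo_line(hp(0,.001,.170),velocity=.1); bot.dwell(.3)
for n,t in(('side','s7'),('scene','c7')):
    snap(n,t)
    x0,y0,x1,y1=(190,150,320,247) if n=='side' else (200,160,310,242)
    s=800/(x1-x0);c=cv2.resize(cv2.imread(f'pics/{t}.png')[y0:y1,x0:x1],None,fx=s,fy=s,interpolation=cv2.INTER_CUBIC)
    for k in range(x0,x1,10):cv2.line(c,(int((k-x0)*s),0),(int((k-x0)*s),8),(0,0,255),1);cv2.putText(c,str(k),(int((k-x0)*s),20),0,.35,(0,0,255))
    for k in range(y0,y1,10):cv2.putText(c,str(k),(0,int((k-y0)*s)+4),0,.35,(0,0,255))
    cv2.imwrite(f'pics/{t}c.png',c)
print(get_obs()['wrist_force'],hopinv(get_obs()['position']))
```

```text
[ 0.0378 -0.1018 -1.0738] [0.0002 0.001  0.1703]
```

View pics/s7c.png

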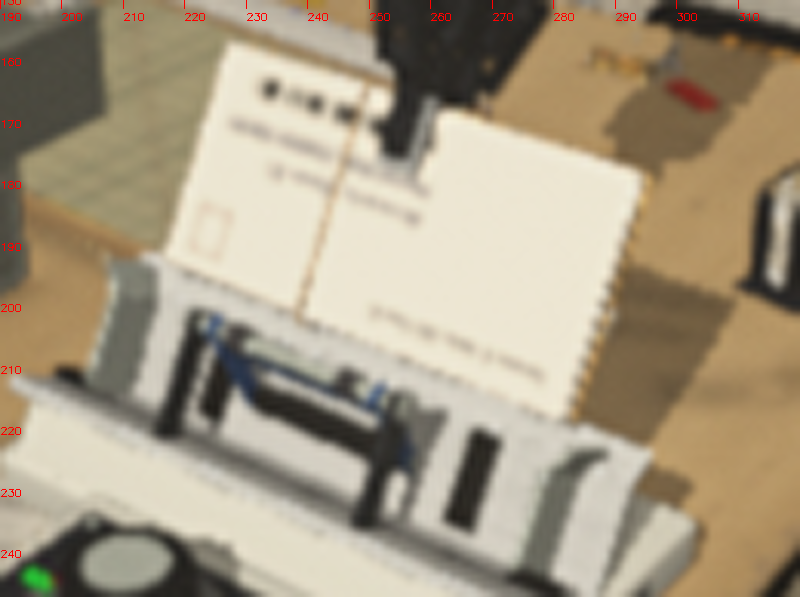

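View pics/c7c.png

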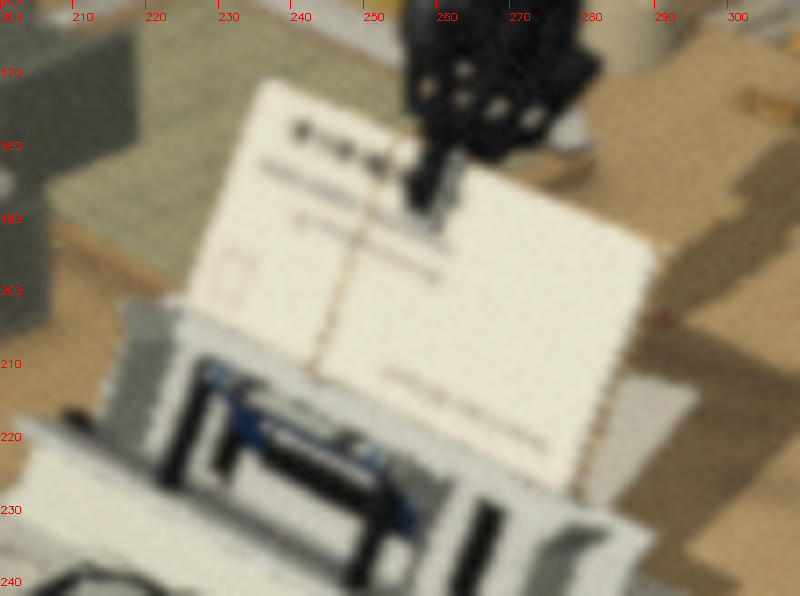

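Run:
```python
from h import *
for t,x0,y0,s,obs in(('s7',190,150,800/130,dict(bl=(166,262),br=(571,420),tl=(228,42),tr=(645,178),lipR=(652,453),lipL=(143,255),brkR=(402,398),brkL=(195,315))),('c7',200,160,800/110,dict(bl=(190,305),br=(572,495),tl=(268,80),tr=(660,248),lipR=(655,535),lipL=(172,300)))):
    r=load(t);z=.170
    P=dict(bl=hp(.1185,.009,z-.098),br=hp(-.1185,.009,z-.098),tl=hp(.1185,.009,z+.016),tr=hp(-.1185,.009,z+.016),lipR=hp(-.15,-.022,.071),lipL=hp(.15,-.022,.071),brkR=hp(-.058,.046,.064),brkL=hp(.058,.046,.064))
    for k in obs: print(t,k,np.array(obs[k])/s+[x0,y0]-.0-proj(r,P[k]))
    print('px per 10mm x',proj(r,hp(.01,0,.07))-proj(r,hp(0,0,.07)))
```

```text
s7 bl [ 2.4143 -0.1033]
s7 br [ 2.5634 -0.829 ]
s7 tl [1.6756 0.1061]
s7 tr [1.7256 0.2617]
s7 lipR [0.9345 0.1374]
s7 lipL [0.1795 0.6976]
s7 brkR [1.1484 0.5556]
s7 brkL [0.0964 0.4986]
px per 10mm x [-2.7323 -1.0996]
c7 bl [2.832  0.8563]
c7 br [2.3391 0.4395]
c7 tl [2.1107 1.4697]
c7 tr [1.4523 0.9858]
c7 lipR [0.637  1.1055]
c7 lipL [0.9327 1.996 ]
px per 10mm x [-2.2176 -1.1106]
```

Run:
```python
from h import *
for nm,z,fb in(('bottom',.072,((1.9,-.95),(1.8,-.9))),('top',.186,((1.1,-.3),(1.0,-.3)))):
    J=[];b=[]
    for t,f in zip(('s7','c7'),fb):
        r=load(t);p0=proj(r,hp(0,.009,z))
        J.append(np.c_[[ (proj(r,hp(*(np.array([0,.009,z])+d)))-p0)/1 for d in np.eye(3)*.001]].T);b+=list(f)
    J=np.vstack(J);print(nm,J,np.linalg.lstsq(J,np.array(b),rcond=None)[0],np.linalg.lstsq(J[:,:2],np.array(b),rcond=None)[0])
```

```text
bottom [[-0.2759 -0.1878  0.1022]
 [-0.1109 -0.016  -0.3309]
 [-0.2231 -0.186   0.106 ]
 [-0.1117 -0.0286 -0.2871]] [-2.5495 -4.1381  4.1934] [ 12.5071 -26.5001]
top [[-0.2845 -0.1793  0.1041]
 [-0.0922 -0.0491 -0.3369]
 [-0.2296 -0.1805  0.1075]
 [-0.0992 -0.0473 -0.2912]] [-1.6045 -2.4737  1.8139] [  8.7138 -17.7973]
```

Run:
```python
from h import *
bot.servo_line(hp(.0015,.0025,.170),velocity=.05)
bot.dwell(.2);f0=np.array(get_obs()['wrist_force']);t0=np.array(get_obs()['ft_torque'])
def ff():
    o=get_obs();f=np.array(o['wrist_force'])-f0;m=np.array(o['ft_torque'])-t0
    return np.array([f@ex,f@ey,f@ez]),np.array([m@ex,m@ey,m@ez]),o
for z in (.16,.15,.145,.14,.135,.13):
    bot.servo_line(hp(.0015,.0025,z),velocity=.05);F,M,o=ff();print(z,F,M,hopinv(o['position']),o['gripper_width'],o['time_s'])
    if abs(F).max()>12: print('stop');break
bot.dwell(.2);print(ff()[:2])
snap('side','s8')
im=cv2.imread('pics/s8.png')[150:247,190:320];cv2.imwrite('pics/s8c.png',cv2.resize(im,None,fx=6.15,fy=6.15,interpolation=cv2.INTER_CUBIC))
```

```text
0.16 [-0.7101 -0.6314 -0.4416] [-0.0779 -0.1036 -0.0125] [0.0011 0.0024 0.1594] 0.015123146724460822 23.5917
0.15 [ 0.0716  0.3495 -0.211 ] [ 0.0123 -0.0823  0.0205] [0.0012 0.0024 0.1496] 0.014544457602884638 23.9417
0.145 [-0.2137  0.5532  0.2334] [ 0.0185 -0.0118  0.0359] [0.0013 0.0024 0.1447] 0.015182917657823852 24.1917
0.14 [-0.2563  0.8446 -0.1601] [-0.049  -0.0849  0.0351] [0.0013 0.0024 0.1397] 0.014844752739697608 24.4417
0.135 [ 0.6005 -1.2591  1.7382] [-0.5393 -0.2564 -0.0393] [0.0017 0.0023 0.1349] 0.015002801515193445 24.6917
0.13 [ 0.3498 -1.9224  1.6995] [-0.6087 -0.3032  0.0121] [0.0016 0.0023 0.1298] 0.015152682465511947 24.9417
(array([ 0.1313, -2.0755,  1.5498]), array([-0.6367, -0.2806, -0.043 ]))
```

View pics/s8c.png

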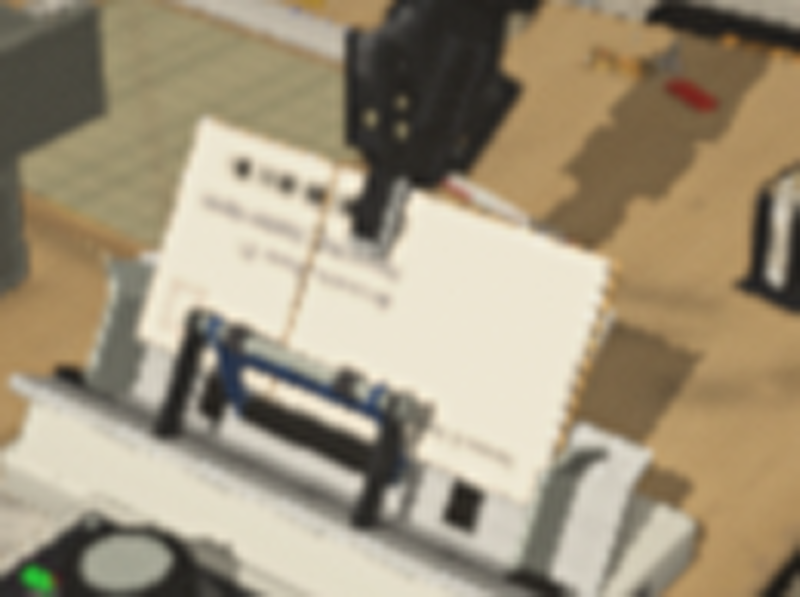

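Roller contact is gentle (about 2 N) and the bundle is between the guides behind the roller, so I'll continue down.

Run:
```python
from h import *
f0=np.array([0.0378,-0.1018,-1.0738]);t0=0
def ff():
    o=get_obs();f=np.array(o['wrist_force'])-f0
    return np.array([f@ex,f@ey,f@ez]),o
z=.13
while z>.0925:
    z-=.005 if z>.1151 else .002
    bot.servo_line(hp(.0015,.0025,z),velocity=.04);F,o=ff();print(round(z,4),F,hopinv(o['position']),o['gripper_width'],round(o['time_s'],2))
    if F[2]>12 or abs(F[:2]).max()>12: print('stop');break
bot.dwell(.2);print(ff()[0])
for n,t in(('side','s9'),('scene','c9')):
    snap(n,t)
im=cv2.imread('pics/s9.png')[150:270,190:320];cv2.imwrite('pics/s9c.png',cv2.resize(im,None,fx=5,fy=5,interpolation=cv2.INTER_CUBIC))
```

```text
0.125 [0.7518 0.1341 3.274 ] [0.0017 0.0028 0.1249] 0.01479096153536225 25.47
0.12 [ 1.5352 -2.1464  1.6801] [0.0014 0.0023 0.1198] 0.014650036093521938 25.74
0.115 [ 0.5852 -3.5525 -0.4561] [0.0011 0.002  0.1145] 0.014689023839253879 26.02
0.113 [ 1.0146 -4.4678 -0.5296] [0.0012 0.0022 0.1128] 0.014974816853606094 26.27
0.111 [ 1.4703 -2.6991 -0.7346] [0.0014 0.0024 0.1109] 0.014815734211518784 26.52
0.109 [-0.0293 -2.6477 -0.3058] [0.0015 0.0024 0.1089] 0.014926521276631629 26.77
0.107 [ 1.3601 -3.477   0.2234] [0.0015 0.0025 0.1069] 0.014881860301839585 27.02
0.105 [ 0.112  -3.2773 -0.629 ] [0.0015 0.0024 0.1049] 0.015005366389941252 27.27
0.103 [ 0.5372 -3.3394 -0.0142] [0.0015 0.0024 0.1029] 0.015361377796828687 27.52
0.101 [ 0.2577 -3.222  -0.5494] [0.0015 0.0024 0.1009] 0.015111923105434084 27.77
0.099 [-0.0463 -2.87   -1.3311] [0.0015 0.0025 0.0989] 0.015165628988397455 28.02
0.097 [-7.2107 -5.1123 29.5716] [0.0016 0.0025 0.0987] 0.01500689620018383 28.27
stop
[-8.5652 -4.8018 28.2777]
```

View pics/s9c.png

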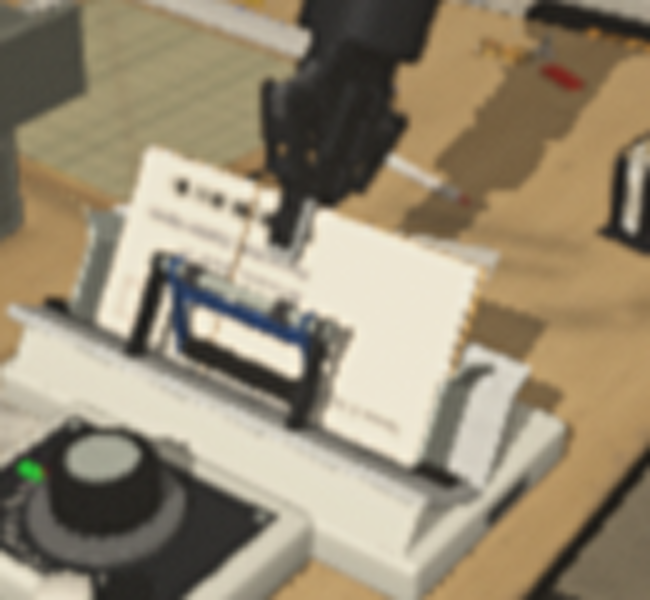

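Contact with the ledge came at z = 98.7 mm, against 98 expected, with the bundle between the guides. I'll ease off, release and retract.

Run:
```python
from h import *
bot.servo_line(hp(.0015,.0022,.0988),velocity=.02);bot.dwell(.2)
print(get_obs()['wrist_force'])
hand.move_gripper(.04);bot.dwell(.3);print(get_obs()['wrist_force'],get_obs()['gripper_width'])
bot.servo_line(hp(.0015,.0022,.19),velocity=.12);bot.dwell(.2)
for n,t in(('side','s10'),('wrist','w10')): snap(n,t)
im=cv2.imread('pics/s10.png')[150:270,190:320];cv2.imwrite('pics/s10c.png',cv2.resize(im,None,fx=5,fy=5,interpolation=cv2.INTER_CUBIC))
cv2.imwrite(f'pics/w10b.png',cv2.resize(cv2.imread('pics/w10.png'),(800,600),interpolation=cv2.INTER_CUBIC))
print(get_obs()['time_s'])
```

```text
[-0.4338 -5.1483  0.7964]
[-0.6757 -0.2567 -0.1703] 0.040160934558535304
30.8917
```

View pics/s10c.png

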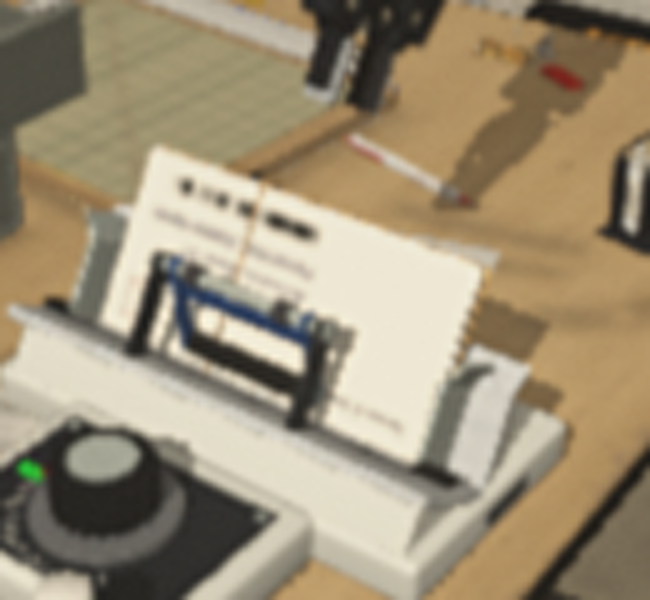

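View pics/w10b.png

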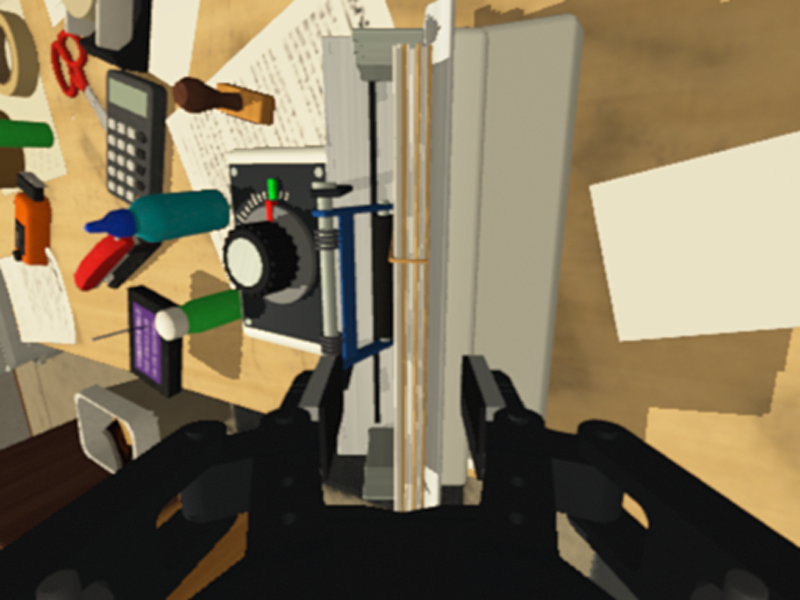

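Run:
```python
from h import *
bot.servo_line(hp(0,0,.26),velocity=.2)
bot.reach([.50,.27,.30],down(0));bot.dwell(.3)
w=snap('wrist','w11');snap('side','s11');snap('scene','c11');o=get_obs();print(o['time_s'],o['position'])
im=w['frame'].astype(int);hsv=cv2.cvtColor(w['frame'],cv2.COLOR_RGB2HSV)
def big(m):
    n,l,st,ce=cv2.connectedComponentsWithStats(m.astype(np.uint8));k=1+np.argmax(st[1:,4]);return ce[k],st[k]
pc=proj(w,[.512,.364,.078]).astype(int);m=np.zeros(im.shape[:2],bool);m[max(pc[1]-27,0):pc[1]+27,pc[0]-30:pc[0]+30]=1
t=big((hsv[:,:,2]>125)&(hsv[:,:,1]<60)&m);C=onz(w,t[0],.078);print(C,t[1])
m[:]=0;m[:pc[1]+40,pc[0]-60:pc[0]+70]=1
r=big((im[:,:,0]>150)&(im[:,:,1]<70)&m);g=big((im[:,:,1]>140)&(im[:,:,0]<90)&m)
P=[onz(w,k[0],.045) for k in(r,g)]
for k in P: W=k-C;print(np.hypot(*W[:2]),np.degrees(np.arctan2(W[1],W[0])))
d=P[1]-P[0];print('red->green dir',np.degrees(np.arctan2(d[1],d[0])))
cv2.imwrite('pics/w11b.png',cv2.resize(cv2.imread('pics/w11.png'),(800,600),interpolation=cv2.INTER_CUBIC))
im=cv2.imread('pics/s11.png')[150:300,140:320];cv2.imwrite('pics/s11c.png',cv2.resize(im,None,fx=4,fy=4,interpolation=cv2.INTER_CUBIC))
```

```text
32.675 [0.5003 0.2693 0.3   ]
[0.5122 0.3639 0.078 ] [252  68  33  35 897]
0.03885257258188621 -2.46988151347197
0.05439040493229439 -2.682921227959029
red->green dir -3.2156043053049514
```

View pics/w11b.png

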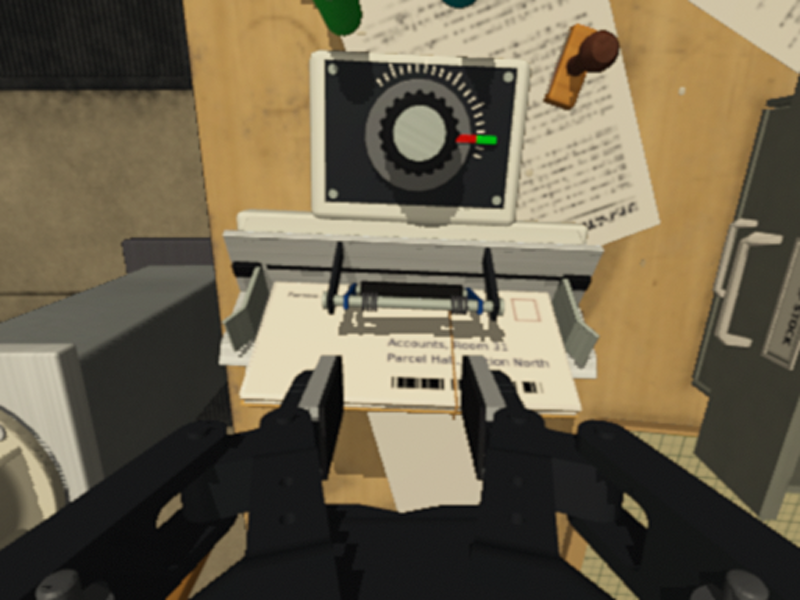

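View pics/s11c.png

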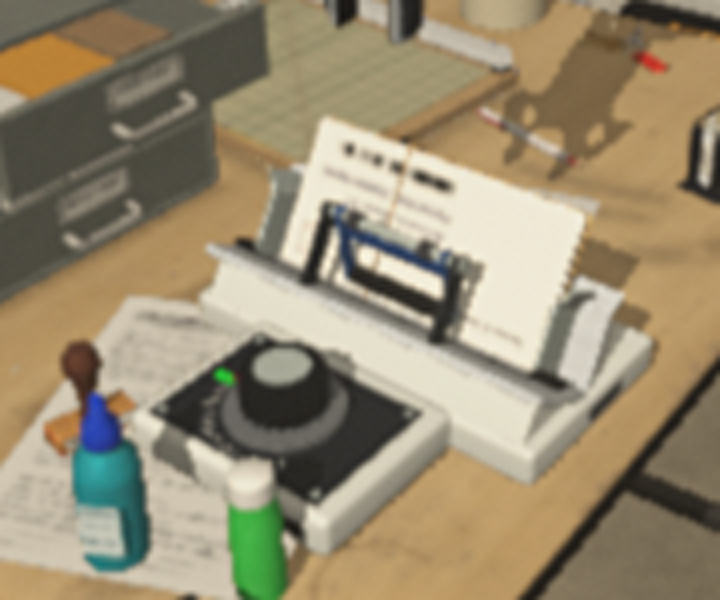

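Run:
```python
from h import *
w=load('w11');S=1/.64
for n,p in(('TL',hp(-.1185,.008,.114)),('TR',hp(.1185,.008,.114)),('TLb',hp(-.1185,-.008,.114)),('TRb',hp(.1185,-.008,.114)),('TRb+5',hp(.1185,-.008,.119)),('lipL',hp(-.15,-.022,.071)),('lipR',hp(.15,-.022,.071)),('flareL',hp(-.1345,.028,.067)),('flareR',hp(.1345,.028,.067))):print(n,proj(w,p)*S)
im=cv2.imread('pics/w11.png')[150:275,135:390];cv2.imwrite('pics/w11c.png',cv2.resize(im,None,fx=3.125,fy=3.125,interpolation=cv2.INTER_CUBIC))
```

```text
TL [236.1039 393.9156]
TR [583.2662 406.3585]
TLb [241.2798 406.2318]
TRb [576.0036 418.1344]
TRb+5 [577.7707 424.5637]
lipL [219.7393 366.0174]
lipR [596.4256 379.7576]
flareL [225.3793 321.461 ]
flareR [597.2855 335.4138]
```

View pics/w11c.png

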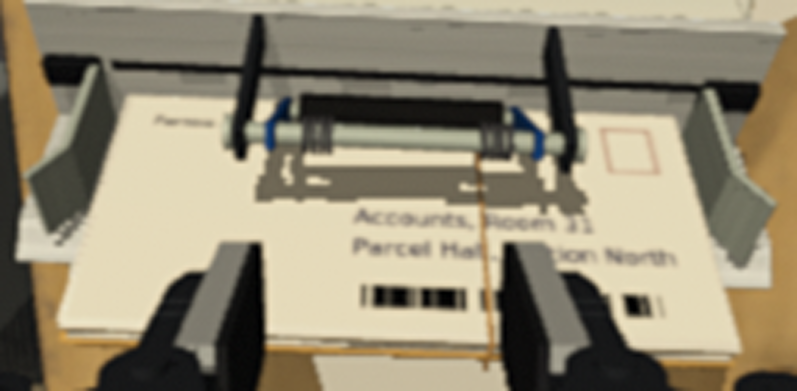

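Run:
```python
from h import *
w=load('w11');S=1/.64
for z in(0,.003,.006): print(z,[proj(w,hp(s*.1185,.008,z))*S for s in(-1,1)])
obs=dict(TL=(240.9,398.4),TR=(579.9,410.4),BL=(273.4,281.9),BR=(546,291.9))
# solve depth from known length 0.237 at each edge
R=w['view'][:3,:3]
for a,b in(('TL','TR'),('BL','BR')):
    for L in(.237,.233):
        o,d1=ray(w,np.array(obs[a])*.64);_,d2=ray(w,np.array(obs[b])*.64)
        k=L/np.linalg.norm(d1/ (R@d1)[2]-d2/(R@d2)[2]);p,q=o+d1*k/(R@d1)[2],o+d2*k/(R@d2)[2]
        print(a,L,hopinv(p)*1000,hopinv(q)*1000)
# at known hopper plane y=.008: intersect
for n,uv in obs.items():
    o,d=ray(w,np.array(uv)*.64);k=((tF+ey*.008-o)@ey)/(d@ey);print(n,hopinv(o+k*d)*1000)
```

```text
0 [array([272.6988, 278.3793]), array([548.8799, 289.0291])]
0.003 [array([271.9292, 280.8092]), array([549.6043, 291.5007])]
0.006 [array([271.1511, 283.2657]), array([550.3365, 293.9992])]
TL 0.237 [-118.0781   -1.7948  111.466 ] [118.9078   0.4694 112.7271]
TL 0.233 [-116.288     2.9314  114.2905] [116.698    5.1573 115.5304]
BL 0.237 [-119.558     1.367    -2.4877] [117.4284   3.4193  -1.0082]
BL 0.233 [-117.7431    6.0398    2.2601] [115.2437   8.0575   3.7147]
TL [-114.3683    8.      117.3198]
TR [115.3581   8.     117.2302]
BL [-116.9817    8.        4.2518]
BR [115.2708   8.       3.6561]
```

Run:
```python
from h import *
a,b=load('side0')['frame'],load('s11')['frame']
d=cv2.absdiff(a,b).max(2)[225:300,145:215];print('bystander area changed px (left/bottom):',(d>40).sum(), np.argwhere(d>40).mean(0)+[225,145] if (d>40).any() else '')
bot.servo_line([.50,.27,.36],velocity=.2);bot.dwell(.3);print(get_obs()['time_s'],get_obs()['wrist_force']);print(hand_in())
```

```text
bystander area changed px (left/bottom): 15 [259.8    204.8667]
33.425 [ 0.2231 -0.416   0.5849]
the job is handed in; nothing more can be done
None
```

The feeder is set and loaded, and I handed the job in at about 33 s of the 72 s allowed.

**Handwheel:** I turned it clockwise about 1.92 rad in one grip. In the last overhead picture the red pointer is within about 0.2–0.5° of the green mark. A picture from a less direct angle right after turning had read about 1° short.

**Bundle:** I lifted it from the sorter and slid it down between the guides, behind the roller.
- **Roller:** it gave way at about 2–4 N.
- **Ledge:** the bundle met it at 98.7 mm TCP height, against 98 mm expected, with a brief push of about 30 N. I then eased off, released and backed away.
- **After release:** the pictures show it level to within 1 mm at both ends, with the roller resting on its face.

**Bystanders:** the glue bottle, moistener and stamp look unmoved. Comparing the first and last side views, only 15 pixels changed in that area, all where the red pointer used to be.

**What disagreed:**
- My camera measurements of the bundle and the feeder differ by about 3–4 mm from each other. The gap is the same at the bundle's top and bottom edges, so I take it as calibration error and trust the ledge contact instead.
- A rougher estimate from apparent length suggested the bundle might lean back about 1.6° more than the plate, which is within the noise of that method.

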